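# Brush the offcuts off the drilling bed

## Robot

A 6-joint arm with a two-finger parallel gripper is mounted at the origin on a cart in front of the work surface, level with it; the furniture and walls round the work are solid. World frame = base frame: x ahead of the robot, y to its left, z up, the work surface at z = 0. Lengths are in m, angles in degrees, forces in N, time in s.
With the tool pointing down it reaches from about 0.25 to 0.725 m from the base axis. Payload 9.7 kg.
Tool frame: the origin (TCP) lies between the finger pads; the fingertips stand 19 mm ahead of it and the grasp point (between the pads) is the TCP; z points along the fingers, y is the line along which they close (so a half turn about z gives the same grasp; the last joint's range is limited). The gripper opens to 85 mm and grips with 20 to 120 N. Pads are 22 mm wide; open, the fingers measure 114 mm over their backs; the gripper's body (76 mm by 85 mm) begins 54 mm behind the grasp point. The pads swing forward as they close: fully open they stand 13 mm farther back than shut.
Start: joints at [66.463, 4.979, 10.078, 95.1, 0, 90], TCP at [0.22, 0.504, 0.225] pointing down, gripper open.
Joint ranges: [-179.16, 179.16], [-48.56, 103.87], [-65.8, 70.77], [-126.05, 130.52], [-82.76, 87.17], [-180, 180]. Speed limits (degrees/s): [127.2, 127.2, 147.25, 180, 180, 180].

## Interface

Orientations are given as [roll, pitch, yaw] about the fixed x, y, z axes, in that order (R = Rz(yaw) Ry(pitch) Rx(roll)).
In Python, from workcell import telemetry, camera, calibration, workorder gives the robot as it stands.
- The arm moves only by the tool play_rows, never from a script. Its argument "increments" is a list of rows, each a list of 3 entries, a list of its own where there are three numbers: the shift along the tool's x, y, z in mm, then the turn, a rotation vector about the tool's x, y, z in degrees, then the closure, from 0 (fully open) to 1 (shut). In form: [[[x, y, z], [ax, ay, az], jaw], ...]. A call has 1 to 20 rows; each row is the pose to reach, as a shift and turn from the pose commanded when the call began, along the tool's axes at that moment; what a row does not reach only later rows make up. A row lasts 1/10 s, in which the tool goes at most 50 mm and 8.59 degrees, less where a joint would pass 70% of its speed; a pose out of reach is approached as far as the arm can. A call with a gripper value outside its range is refused whole. The fingers move at their own pace and stop on an object; "grip_force" is the grip in N (left out, the last holds). Time passes only in rows, so rows that repeat a pose let the fingers close. It gives the time, the measured TCP pose, the force, the opening and the grip force at its end, in the units of the state.
- telemetry.get_obs(): the state, without advancing time (a new reading comes with each control period).
- camera(name): name is "scene" or "top" or "wrist"; returns (picture, depth): 480x640x3 uint8, red, green, blue; 480x640 float32, m along the optical axis (not along the pixel's ray), 0 where there is no reading.
- calibration(name): a dict with "vertical_fov" (degrees; the focal length in pixels is half the picture's height over the tangent of half this angle, whatever the lens; pixels are square), "cx", "cy" (the principal point, pixels), "rvec" (rotation vector, rad) and "tvec" (3), from world to camera coordinates, as OpenCV has them; the wrist camera has in their place "hand_eye" (4x4, takes a point from camera to tool coordinates, whose origin is the TCP and whose axes are the flange's). Camera axes: x right, y down, z forward; pixel columns grow to the right and rows downward; lengths in m; the calibration is good to about 2 mm. The wrist camera is an equidistant fisheye: a pixel r from the principal point sees the ray r / f radians off the axis. A picture is of the moment at which its call begins: read the wrist's pose just before it. calibration takes no time and is no camera call.
- workorder.job_done(): hands the job in; it is judged then, once.
The state is a dict: "time": time; "q": joint angles; "qd": joint speeds; "joint_efforts": joint torques, N m; "ee_pos": TCP position; "tcp_rot": TCP orientation; "wrist_force": force on the tool from outside, world axes, zero at the start; "torque": the same for the moment, N m; "opening": finger opening in m; "grasp_force": force on a finger pad.
Only numpy, scipy, OpenCV 4.12 (cv2) and the standard library are available. Lean on these libraries where they do the work, as an engineer would, in place of code of your own. Each camera call takes 0.05 s, during which the arm holds its last target. There are 200 camera calls.

## Task

Take the bench brush by its grip and use it to sweep both metal offcuts along the drilling bed, off its end and into the empty, undivided scrap tray, not the divided tray with the knobs. Do not touch the offcuts with the gripper. Then stand the brush back on the bare table, bristles down, and let it go.

Things in the scene. Friction and masses are not known exactly. Their poses are not given: they have to be found in the camera images.
- brush: Bench brush, pale wood, grey bristles, standing bristles down on the table right of the bed. Origin: centre of the lower face; z up, x along its length, y across. Bristle block (stiff, does not bend) 94 x 26, z 0 to 29 mm; stock 98 x 30, z 29 to 45; upright grip rib 72 x 18, z 45 to 89: pinch it from above across the 18 mm (along y). The same either way round. About 0.15 kg.
- bed: Fixed drilling bed: dark steel plate 130 (x) x 160 (y) mm, top face 30 mm above the table. A steel fence rail, 12 wide and rising to 52 mm, along each long side leaves a channel 106 mm wide along y, open at both ends. Origin: centre of its underside, on the table; z up. A tray stands at each end.
- scrap_tray: Empty undivided fixed aluminium tray 130 (x) x 86 (y) x 16 mm high, walls and floor 3 mm. Origin: centre of its underside, on the table; z up. It stands 2 mm off one end (either one) of the bed, in line with it, at the same yaw, centres 125 mm apart. The tray of the same size with a divider and two knobs is at the other end.
- hex_offcut: Aluminium hexagon-bar offcut, 29 mm across corners, 20 mm high, 40 g, standing on an end face on the bed's top between the rails. Origin at its centre.
- square_offcut: Aluminium rectangular-bar offcut, 28 (x) x 22 (y) x 22 mm, 45 g, lying on the bed's top between the rails beside the other. Origin at its centre. Both offcuts start within 30 mm of the middle of the bed's length and slide freely when pushed.
Mind the look-alikes: they are no part of the job. Leave any green look-alike of the brush alone.

How it is judged:
By the outcome, as a careful person would: the job done as asked, in the order asked, and still so for the second after the job is handed in, with the robot touching nothing.
It also fails if it takes over 48 s, if anything falls off the work surface, if the arm or the gripper's body presses on something with over 40 N, if the wrist force passes 120 N, or if a joint passes its speed limit or range.

## Working session

There is one attempt and no reset: what is moved stays moved. The work goes in short steps, Python scripts to look and compute and a tool call to move; the robot and the scene stay as the last step left them, time stands still between calls to the robot, and variables do not carry over. Pictures are saved under pics/ and viewed, at most 10 in all, crops included, and the job is handed in when it is done.

Besides the shell and the picture viewer there is one more tool, called after ">>>" as name([rows], argument=value, ...), one row to a line, values as JSON. play_rows: Moves the arm, as the interface text tells. Its arguments: {"type":"object","properties":{"increments":{"type":"array"},"grip_force":{"type":"number"}},"required":["increments"]}

```bash
mkdir -p pics; ls; python3 - <<'E'
from workcell import telemetry, camera, calibration, workorder
import cv2,numpy as np
for n in("top","scene"):
    p,d=camera(n); cv2.imwrite(f"pics/{n}1.png",p[:,:,::-1]); np.savez(f"{n}1.npz",p=p,d=d); print(n,calibration(n))
print(telemetry.get_obs())
E
```

```text
pics
top {'vertical_fov': 49.551952118840035, 'cx': 321.68589684130603, 'cy': 246.07123393109345, 'rvec': array([ 2.19871858, -2.18162414,  0.11060678]), 'tvec': array([-0.14410517,  0.50320774,  1.05677359])}
scene {'vertical_fov': 49.10685161677135, 'cx': 327.68091812580843, 'cy': 229.9228422055876, 'rvec': array([ 2.26462676, -0.58356871,  0.22951727]), 'tvec': array([-0.49671985,  0.1162652 ,  0.83270417])}
{'time': 0.1, 'q': array([ 6.64636750e+01,  5.00711220e+00,  1.00394719e+01,  9.51002432e+01,
       -1.89297027e-03,  8.99995980e+01]), 'qd': array([ 0.00383245, -0.07024707,  0.024751  ,  0.04511493,  0.01769152,
       -0.04388999]), 'joint_efforts': array([ 7.56826539e-04, -5.21564376e+01,  4.65651798e+01,  1.60809082e-02,
        6.71413636e-05, -1.31904523e-05]), 'ee_pos': array([0.21955428, 0.50404204, 0.22476628]), 'tcp_rot': array([-1.79932117e+02,  1.89249264e-03,  1.56464079e+02]), 'wrist_force': array([-0.05923793, -0.76211319, -0.35167573]), 'torque': array([0.01100684, 0.0661118 , 0.03101874]), 'grasp_force': 0.0, 'opening': 0.08540466024270965}
```

View pics/top1.png

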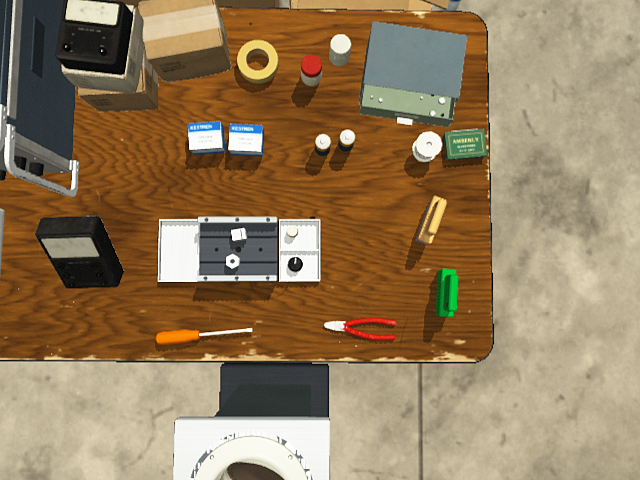

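View pics/scene1.png

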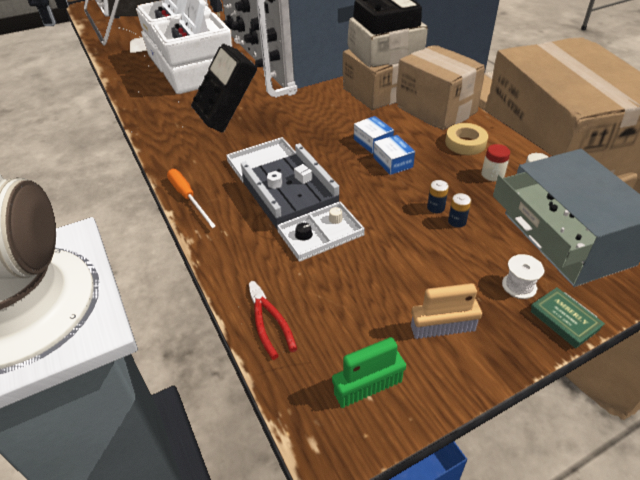

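Top view: the pale-wood brush is at (432,220) and the green look-alike at (448,293). The bed is at (238,250), with the square offcut at (238,235) and the hex at (232,261). The empty, undivided tray is on the left at (179,250), and the divided one with knobs is at (299,250). The task's brush is the pale-wood one with grey bristles, and the scrap tray is the left one (+y).

```bash
cat > h.py <<'E'
import numpy as np,cv2
from workcell import calibration
def cloud(n,d):
    c=calibration(n);f=240/np.tan(np.radians(c["vertical_fov"]/2));R=cv2.Rodrigues(c["rvec"])[0]
    v,u=np.mgrid[:480,:640]
    X=np.stack([(u-c["cx"])/f*d,(v-c["cy"])/f*d,d],-1)
    return (X-c["tvec"])@R
def cast(n,uv,z):
    c=calibration(n);f=240/np.tan(np.radians(c["vertical_fov"]/2));R=cv2.Rodrigues(c["rvec"])[0]
    uv=np.atleast_2d(uv);r=np.c_[(uv[:,0]-c["cx"])/f,(uv[:,1]-c["cy"])/f,np.ones(len(uv))]@R
    o=-R.T@c["tvec"];return o+r*((z-o[2])/r[:,2])[:,None]
def rect(P):
    (cx,cy),(w,h),a=cv2.minAreaRect((P[:,:2]*1000).astype(np.float32))
    return np.round([cx,cy,w,h,a],1),len(P)
E
python3 - <<'E'
from h import *
for n in("top","scene"):
    z=np.load(n+"1.npz");p,d=z["p"],z["d"];W=cloud(n,d);x,y,h=W[...,0],W[...,1],W[...,2]
    hs=cv2.cvtColor(p,cv2.COLOR_RGB2HSV)
    print(n,"table z",np.median(h[(d>0)&(abs(y+.2)<.04)&(abs(x-.35)<.15)]))
    br=(d>0)&(x>.2)&(x<.65)&(y<-.22)&(y>-.55)&(hs[...,0]>8)&(hs[...,0]<28)
    for lo,hi,l in((.078,.1,"rib"),(.037,.055,"stock"),(.02,.1,"all")):
        m=br&(h>lo)&(h<hi)
        k,lab,st,ce=cv2.connectedComponentsWithStats(m.astype(np.uint8))
        for i in range(1,k):
            if st[i,4]>40: print(l,rect(W[lab==i]),np.median(h[lab==i]),st[i],ce[i].round())
    reg=(d>0)&(x>.2)&(x<.5)&(y<.3)&(y>-.2)
    for lo,hi,l in((.047,.058,"rails/off"),(.025,.036,"bed"),(.008,.06,"all"),):
        m=reg&(h>lo)&(h<hi)
        k,lab,st,ce=cv2.connectedComponentsWithStats(m.astype(np.uint8))
        for i in range(1,k):
            if st[i,4]>25: print(l,rect(W[lab==i]),np.median(h[lab==i]),ce[i].round())
p=np.load("top1.npz")["p"];q=np.load("scene1.npz")["p"]
a=cv2.resize(p[180:330,400:500],None,fx=4,fy=4);b=cv2.resize(p[205:295,150:330],(800-400,600),interpolation=0) if 0 else cv2.resize(p[205:295,150:330],(400,200))
c=cv2.resize(q[270:410,320:500],(400,311))
im=np.zeros((600,800,3),np.uint8);im[:,:400]=a;im[:200,400:]=b;im[200:511,400:]=c
cv2.imwrite("pics/crop1.png",im[:,:,::-1])
E
```

```text
top table z 0.00037450129287702917
rib (array([ 559.4, -365.5,   18.8,   73.1,   69.5]), 343) 0.08799706020667454 [427 200  20  35 343] [436. 217.]
stock (array([ 558.9, -364.7,   30.4,   98.6,   70.9]), 313) 0.04409746870808984 [417 196  29  48 313] [428. 223.]
all (array([ 558.9, -364.8,   30.6,   98.6,   70.9]), 752) 0.06900932184160713 [417 196  30  49 752] [432. 220.]
rails/off (array([469.4,  40.3,  26.4,  24.3,   2.1]), 126) 0.04985572504841551 [232. 261.]
rails/off (array([435.1, 270.7,  27.4,  62.2,  54.7]), 86) 0.05395324096049716 [115. 278.]
rails/off (array([4.354e+02, 3.050e+01, 1.010e+01, 1.579e+02, 4.000e-01]), 465) 0.05118438696860554 [236. 278.]
bed (array([4.715e+02, 3.160e+01, 5.760e+01, 1.606e+02, 3.000e-01]), 2050) 0.029749898240973096 [238. 261.]
bed (array([315.8, 156.9,  19.3,  66.8,   7. ]), 148) 0.026597044844064617 [173. 338.]
all (array([4.650e+02, 7.540e+01, 7.010e+01, 2.484e+02, 2.000e-01]), 2844) 0.030274643821861586 [234. 265.]
all (array([ 4.66e+02, -9.33e+01,  6.85e+01,  8.34e+01,  4.00e-01]), 211) 0.015216025247493216 [297. 267.]
all (array([437. , 
[... 867 characters left out ...]
 12.8, 160.9,   0.5]), 362) 0.049885629024815706 [260. 185.]
rails/off (array([472.3,  39.7,  29.4,  24.4,  64.8]), 98) 0.04840020240226427 [274. 175.]
bed (array([465.7,  30.2, 162.4,  68.4,  90. ]), 1336) 0.028642356064408944 [279. 190.]
all (array([439.4, 268.7,  33.5,  67.8,  56.3]), 270) 0.050830501954886816 [217. 123.]
all (array([4.660e+02, 2.990e+01, 6.880e+01, 3.398e+02, 4.000e-01]), 2980) 0.028342996173426338 [276. 196.]
all (array([324.2,  97.8,  26.3, 192.4,   6.2]), 533) 0.018521400098126604 [185. 189.]
all (array([469.3, -86.8,  28.2,  28.2,  47.6]), 212) 0.018591017200647205 [303. 229.]
all (array([ 341. , -178.9,   42.3,   21. ,   88.4]), 149) 0.008972856702502767 [258. 296.]
```

View pics/crop1.png

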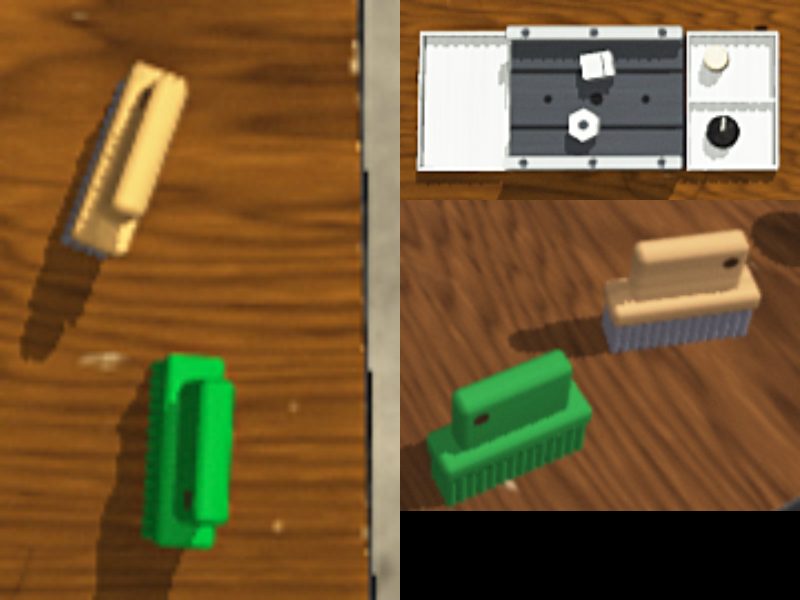

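Crop: the pale-wood brush with grey bristles is confirmed at top (432,220). The only similar object is the green brush at (448,293), which I'll leave alone. The undivided tray is on the left of the bed. Next I'll refine the bed pose and work out the first move.

```bash
cat >> h.py <<'E'
from scipy.spatial.transform import Rotation as Ro
def rel(p0,e0,p1,e1):
    a=Ro.from_euler("xyz",e0,degrees=True);b=Ro.from_euler("xyz",e1,degrees=True)
    print("shift mm",np.round(a.inv().apply(np.array(p1)-p0)*1000,1),"turn",np.round((a.inv()*b).as_rotvec(degrees=True),2))
E
python3 - <<'E'
from h import *
for n in("top","scene"):
    z=np.load(n+"1.npz");p,d=z["p"],z["d"];W=cloud(n,d);x,y,h=W[...,0],W[...,1],W[...,2]
    reg=(d>0)&(x>.41)&(x<.59)&(y<.22)&(y>-.17)
    for lo,hi,l in((.044,.058,"rails/off"),(.025,.036,"bed"),(.008,.06,"all"),):
        m=reg&(h>lo)&(h<hi)
        k,lab,st,ce=cv2.connectedComponentsWithStats(m.astype(np.uint8))
        for i in range(1,k):
            if st[i,4]>60: print(n,l,rect(W[lab==i]),np.median(h[lab==i]).round(4),ce[i].round())
rel([.22,.504,.225],[180,0,156.463],[.56,-.366,.2],[180,0,160])
E
```

```text
top rails/off (array([553.8,  31.8,  12.6, 157.3,   0.6]), 517) 0.0507 [237. 220.]
top rails/off (array([524.1,  29.4,  22. ,  28. ,  10.6]), 158) 0.0514 [238. 234.]
top rails/off (array([469.4,  40.5,  26.4,  24.5,   0. ]), 141) 0.0497 [232. 261.]
top rails/off (array([4.354e+02, 3.050e+01, 1.010e+01, 1.579e+02, 4.000e-01]), 476) 0.0511 [236. 278.]
top bed (array([500.1,  31.9, 115.3, 160.4,   0.8]), 3700) 0.0297 [239. 250.]
top all (array([4.949e+02, 7.590e+01, 1.298e+02, 2.486e+02, 4.000e-01]), 5388) 0.0304 [235. 249.]
top all (array([ 4.957e+02, -9.290e+01,  1.280e+02,  8.380e+01,  4.000e-01]), 337) 0.015 [297. 253.]
top all (array([534.8, -77.6,  21.7,  24.5,  32.7]), 110) 0.0222 [292. 231.]
top all (array([ 4.658e+02, -8.420e+01,  2.680e+01,  2.700e+01,  1.000e-01]), 152) 0.0203 [295. 264.]
scene rails/off (array([5.560e+02, 3.070e+01, 1.350e+01, 1.594e+02, 5.000e-01]), 394) 0.0496 [316. 166.]
scene rails/off (array([438.4,  29.4,  12.9, 161. ,   0.8]), 410) 0.0497 [260. 186.]
scene rails/off (array([526.6,  29. ,  23.8,  30.5,   9. ]), 148) 0.0497 [302. 170.]
scene rails/off (array([471.6,  38.1,  32.8,  24.4,  64.8]), 122) 0.0481 [274. 176.]
scene bed (array([496. ,  30.3, 128.9, 163.5,   1.3]), 2653) 0.0287 [292. 186.]
scene all (array([497.7,  31.3, 131.8, 341.7,   0.6]), 5820) 0.0285 [294. 190.]
scene all (array([469.3, -86.8,  28.2,  28.2,  47.6]), 212) 0.0186 [303. 229.]
shift mm [-659.1 -661.8   25. ] turn [ 0.    0.   -3.54]
```

>>> play_rows([
  [[-660, -662, 25], [0, 0, -3.5], 0],
  [[-660, -662, 25], [0, 0, -3.5], 0],
  [[-660, -662, 25], [0, 0, -3.5], 0],
  [[-660, -662, 25], [0, 0, -3.5], 0],
  [[-660, -662, 25], [0, 0, -3.5], 0],
  [[-660, -662, 25], [0, 0, -3.5], 0],
  [[-660, -662, 25], [0, 0, -3.5], 0],
  [[-660, -662, 25], [0, 0, -3.5], 0],
  [[-660, -662, 25], [0, 0, -3.5], 0],
  [[-660, -662, 25], [0, 0, -3.5], 0],
  [[-660, -662, 25], [0, 0, -3.5], 0],
  [[-660, -662, 25], [0, 0, -3.5], 0],
  [[-660, -662, 25], [0, 0, -3.5], 0],
  [[-660, -662, 25], [0, 0, -3.5], 0],
  [[-660, -662, 25], [0, 0, -3.5], 0],
  [[-660, -662, 25], [0, 0, -3.5], 0],
  [[-660, -662, 25], [0, 0, -3.5], 0],
  [[-660, -662, 25], [0, 0, -3.5], 0],
  [[-660, -662, 25], [0, 0, -3.5], 0],
  [[-660, -662, 25], [0, 0, -3.5], 0],
])

```text
time: 2.1
ee_pos: [0.5605, -0.3699, 0.1967]
tcp_rot: [180.0, -0.2, 159.8]
wrist_force: [1.0, -0.4, -0.8]
opening: 0.0849
grasp_force: 0.0
```

```bash
python3 - <<'E'
from h import *
from workcell import telemetry, camera
o=telemetry.get_obs()
p,d=camera("wrist");cv2.imwrite("pics/w1.png",p[:,:,::-1]);np.savez("w1.npz",p=p,d=d)
c=calibration("wrist");print(c)
o2=telemetry.get_obs();print(o2["ee_pos"],o2["tcp_rot"],o2["q"])
f=240/np.tan(np.radians(c["vertical_fov"]/2));v,u=np.mgrid[:480,:640]
a=(u-c["cx"])/f;b=(v-c["cy"])/f;r=np.hypot(a,b)+1e-9
X=np.stack([a/r*np.tan(r)*d,b/r*np.tan(r)*d,d],-1)
H=c["hand_eye"];T=X@H[:3,:3].T+H[:3,3]
R=Ro.from_euler("xyz",o["tcp_rot"],degrees=True).as_matrix();W=T@R.T+o["ee_pos"]
hs=cv2.cvtColor(p,cv2.COLOR_RGB2HSV);h=W[...,2]
m0=(d>0)&(r<1.3)&(np.hypot(W[...,0]-.56,W[...,1]+.366)<.08)
print("table",np.median(h[(d>0)&(np.hypot(W[...,0]-.5,W[...,1]+.25)<.05)]))
for lo,hi in((.08,.1),(.036,.055)):
    m=(m0&(h>lo)&(h<hi)).astype(np.uint8);k,lab,st,ce=cv2.connectedComponentsWithStats(m)
    for i in range(1,k):
        if st[i,4]>150: print(lo,rect(W[lab==i]),np.median(h[lab==i]),ce[i])
E
```

```text
{'vertical_fov': 65.70646984690485, 'cx': 323.5622134181332, 'cy': 237.85051074562926, 'hand_eye': array([[ 1.23160050e-03, -9.66283835e-01, -2.57476278e-01,
         6.48682072e-02],
       [ 9.99998684e-01,  9.18246182e-04,  1.33725887e-03,
        -5.21081888e-04],
       [-1.05574502e-03, -2.57477586e-01,  9.66283694e-01,
        -1.48155099e-01],
       [ 0.00000000e+00,  0.00000000e+00,  0.00000000e+00,
         1.00000000e+00]])}
[ 0.5601696  -0.36791289  0.19777981] [179.95490625  -0.19383323 159.83589927] [-3.32963899e+01  2.21596815e+01  2.74641277e+01  9.55034556e+01
 -1.24388373e-04 -1.31322127e+01]
table -0.000236404902013293
0.08 (array([ 562.2, -366.1,   18. ,   70.9,   69.6]), 2365) 0.08800004505579082 [329.20761099 231.09217759]
0.036 (array([ 562.5, -366.2,   29.5,   96.4,   69.5]), 1581) 0.0440476626550427 [327.31119545 203.75521822]
```

View pics/w1.png

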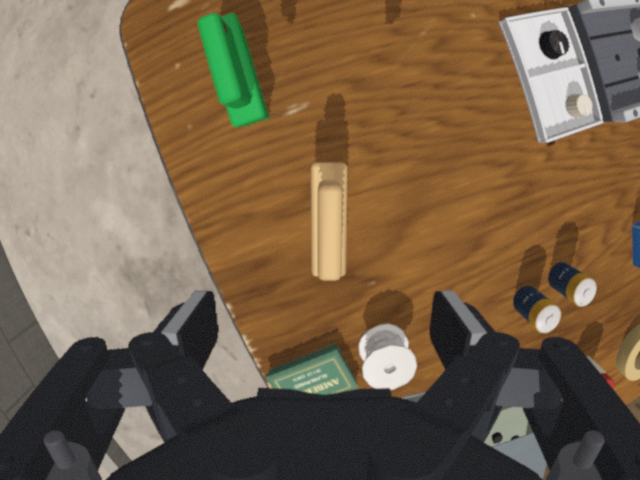

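Wrist view: the brush is at (329,220), centred under the jaws and aligned with them. The green brush is well clear at (235,70). Lowering to grasp.

>>> play_rows([
  [[-1, 0.5, 30], [0, 0, 0.3], 0],
  [[-1, 0.5, 60], [0, 0, 0.3], 0],
  [[-1, 0.5, 85], [0, 0, 0.3], 0],
  [[-1, 0.5, 105], [0, 0, 0.3], 0],
  [[-1, 0.5, 118], [0, 0, 0.3], 0],
  [[-1, 0.5, 125], [0, 0, 0.3], 0],
  [[-1, 0.5, 127], [0, 0, 0.3], 0],
  [[-1, 0.5, 127], [0, 0, 0.3], 0],
  [[-1, 0.5, 127], [0, 0, 0.3], 0],
])

```text
time: 3.05
ee_pos: [0.5619, -0.3664, 0.0746]
tcp_rot: [-180.0, 0.1, 159.7]
wrist_force: [0.1, 0.0, -0.3]
opening: 0.0851
grasp_force: 0.0
```

>>> play_rows([
  [[0, 0, 2], [0, 0, 0], 0],
  [[0, 0, 2], [0, 0, 0], 0.3],
  [[0, 0, 2], [0, 0, 0], 0.6],
  [[0, 0, 2], [0, 0, 0], 1],
  [[0, 0, 2], [0, 0, 0], 1],
  [[0, 0, 2], [0, 0, 0], 1],
  [[0, 0, 2], [0, 0, 0], 1],
  [[0, 0, 2], [0, 0, 0], 1],
  [[0, 0, 2], [0, 0, 0], 1],
], grip_force=60)

```text
time: 3.95
ee_pos: [0.5616, -0.3662, 0.0717]
tcp_rot: [-180.0, 0.0, 159.7]
wrist_force: [0.6, 0.8, 2.3]
opening: 0.0163
grasp_force: 60.2
```

>>> play_rows([
  [[0, 0, -15], [0, 0, 0], 1],
  [[0, 0, -50], [0, 0, 0], 1],
  [[0, 0, -90], [0, 0, 0], 1],
  [[9, 14, -120], [0, 0, -1], 1],
  [[26, 42, -130], [0, 0, -3], 1],
  [[44, 71, -130], [0, 0, -5], 1],
  [[61, 99, -130], [0, 0, -7], 1],
  [[78, 127, -130], [0, 0, -9], 1],
  [[96, 156, -130], [0, 0, -11], 1],
  [[113, 184, -130], [0, 0, -13.5], 1],
  [[131, 212, -130], [0, 0, -16], 1],
  [[148, 240, -130], [0, 0, -18], 1],
  [[165, 268, -130], [0, 0, -20], 1],
  [[174, 283, -130], [0, 0, -20.8], 1],
  [[174, 283, -130], [0, 0, -20.8], 1],
  [[174, 283, -130], [0, 0, -20.8], 1],
  [[174, 283, -130], [0, 0, -20.8], 1],
])

```text
time: 5.65
ee_pos: [0.4968, -0.041, 0.2017]
tcp_rot: [-180.0, 0.0, -179.6]
wrist_force: [-1.2, 0.1, -0.6]
opening: 0.0162
grasp_force: 59.7
```

```bash
cat >> h.py <<'E'
def wcloud(n):
    from workcell import telemetry, camera
    o=telemetry.get_obs();p,d=camera("wrist");cv2.imwrite(f"pics/{n}.png",p[:,:,::-1])
    c=calibration("wrist")
    f=240/np.tan(np.radians(c["vertical_fov"]/2));v,u=np.mgrid[:480,:640]
    a=(u-c["cx"])/f;b=(v-c["cy"])/f;r=np.hypot(a,b)+1e-9
    X=np.stack([a/r*np.tan(r)*d,b/r*np.tan(r)*d,d],-1)
    H=c["hand_eye"];T=X@H[:3,:3].T+H[:3,3]
    R=Ro.from_euler("xyz",o["tcp_rot"],degrees=True).as_matrix()
    print(o["time"],o["ee_pos"].round(4),o["tcp_rot"].round(2),"F",o["wrist_force"].round(1))
    return p,d*(r<1.3),T,T@R.T+o["ee_pos"]
def comps(W,m,l,n=60):
    k,lab,st,ce=cv2.connectedComponentsWithStats(m.astype(np.uint8))
    for i in range(1,k):
        if st[i,4]>n: print(l,rect(W[lab==i]),np.median(W[lab==i][:,2]).round(4),ce[i].round())
E
python3 - <<'E'
from h import *
p,d,T,W=wcloud("w2");x,y,h=W[...,0],W[...,1],W[...,2]
hs=cv2.cvtColor(p,cv2.COLOR_RGB2HSV);wood=(hs[...,0]>8)&(hs[...,0]<28)&(hs[...,1]>60)
reg=(d>0)&(x>.4)&(x<.6)&(y<.22)&(y>-.19)&~wood
for lo,hi,l in((.045,.058,"rails/off"),(.025,.036,"bed"),(.008,.06,"all")): comps(W,reg&(h>lo)&(h<hi),l,150)
near=(d>0)&(abs(T[...,0])<.07)&(abs(T[...,1])<.06)&wood
for lo,hi in((-.03,.0),(.015,.045)): comps(T,near&(T[...,2]>lo)&(T[...,2]<hi),"brush tool",60)
E
```

```text
5.65 [ 0.4968 -0.041   0.2017] [-1.7999e+02  1.0000e-02 -1.7959e+02] F [-1.2  0.1 -0.6]
rails/off (array([439.7,  30.4,  11.9, 159.5,   0.5]), 2647) 0.0511 [406. 154.]
rails/off (array([473.7,  39.9,  28.5,  25.5,  59.4]), 777) 0.0497 [421. 194.]
rails/off (array([527.7,  28.6,  22.6,  28.5,   9.7]), 834) 0.0516 [404. 256.]
rails/off (array([5.567e+02, 5.210e+01, 1.280e+01, 1.185e+02, 2.000e-01]), 1673) 0.051 [426. 286.]
bed (array([499.8,  31.4, 106.3, 159.7,   0.5]), 13787) 0.0298 [416. 215.]
all (array([499.9, -94.7, 129.5,  86.5,   0.5]), 1565) 0.0147 [249. 211.]
all (array([498. ,  75.6, 130.6, 248.5,   0.6]), 21549) 0.0302 [421. 215.]
all (array([470.2, -83.9,  28.4,  27.1,  30.2]), 784) 0.0206 [277. 183.]
all (array([538.5, -78.7,  22.5,  21.4,   1.1]), 510) 0.0225 [284. 256.]
brush tool (array([-0.5, -0. , 22. , 71.2, 88.4]), 7102) -0.0165 [324. 298.]
brush tool (array([22. , -0.2, 30.1, 51.3, 89.9]), 3096) 0.0274 [325. 209.]
```

View pics/w2.png

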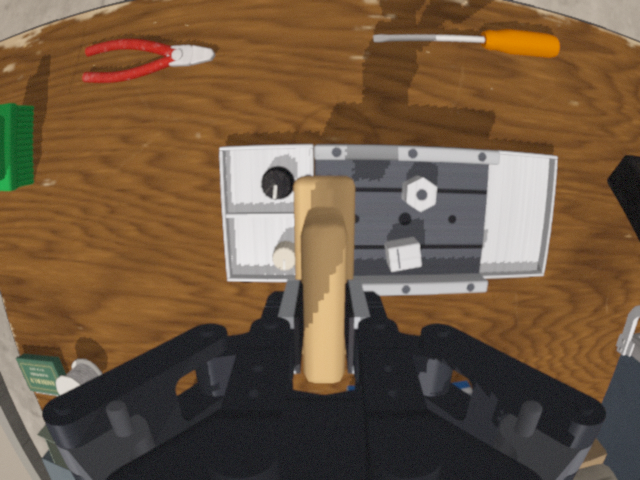

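Wrist view: the brush is held straight and is over the bed's right end near (324,200). The offcuts are at (421,194) and (404,256), and the empty tray is at (518,215). Lowering the brush into the channel.

>>> play_rows([
  [[-1, 4, 15], [0, 0, 0], 1],
  [[-1, 4, 40], [0, 0, 0], 1],
  [[-1, 4, 62], [0, 0, 0], 1],
  [[-1, 4, 78], [0, 0, 0], 1],
  [[-1, 4, 88], [0, 0, 0], 1],
  [[-1, 4, 94], [0, 0, 0], 1],
  [[-1, 4, 97], [0, 0, 0], 1],
  [[-1, 4, 97], [0, 0, 0], 1],
  [[-1, 4, 97], [0, 0, 0], 1],
])

```text
time: 6.6
ee_pos: [0.498, -0.0364, 0.1051]
tcp_rot: [-180.0, 0.1, -179.5]
wrist_force: [0.5, -0.2, -1.8]
opening: 0.0161
grasp_force: 59.8
```

```bash
python3 - <<'E'
from h import *
p,d,T,W=wcloud("w3")
from workcell import telemetry,camera
p,d=camera("scene");cv2.imwrite("pics/s3.png",cv2.resize(p[120:300,180:420],(800,600))[:,:,::-1])
E
```

```text
6.6 [ 0.498  -0.0364  0.1051] [-1.7999e+02  6.0000e-02 -1.7954e+02] F [ 0.5 -0.2 -1.8]
```

View pics/s3.png

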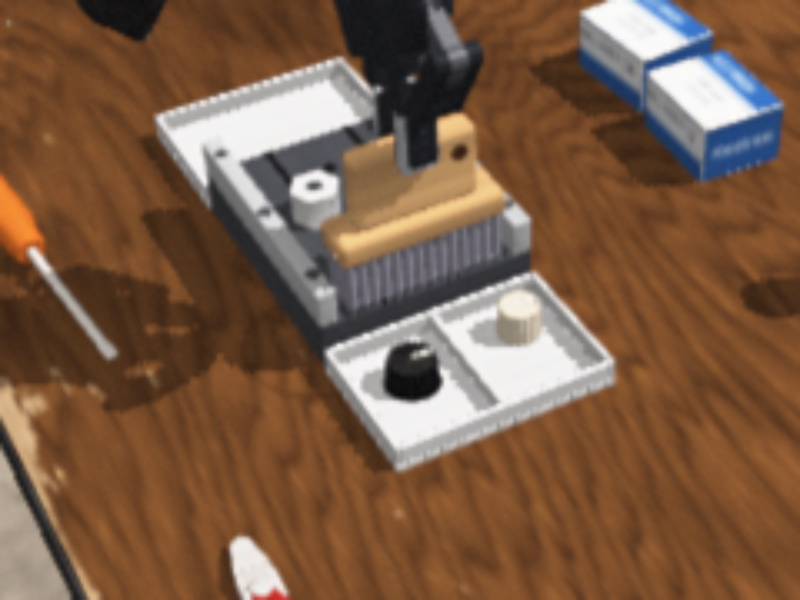

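The crop shows the brush inside the channel at the bed's right end, between the rails, with the hex ahead of it at (315,195). Sweeping toward +y.

>>> play_rows([
  [[0, 3, 1], [0, 0, 0], 1],
  [[0, 9, 1], [0, 0, 0], 1],
  [[0, 17, 1], [0, 0, 0], 1],
  [[0, 25, 1], [0, 0, 0], 1],
  [[0, 32, 1], [0, 0, 0], 1],
  [[0, 39, 1], [0, 0, 0], 1],
  [[0, 46, 1], [0, 0, 0], 1],
  [[0, 54, 1], [0, 0, 0], 1],
  [[0, 62, 1], [0, 0, 0], 1],
  [[0, 70, 1], [0, 0, 0], 1],
  [[0, 78, 1], [0, 0, 0], 1],
  [[0, 86, 1], [0, 0, 0], 1],
  [[0, 94, 1], [0, 0, 0], 1],
  [[0, 102, 1], [0, 0, 0], 1],
  [[0, 110, 1], [0, 0, 0], 1],
  [[0, 118, 1], [0, 0, 0], 1],
  [[0, 126, 1], [0, 0, 0], 1],
  [[0, 134, 1], [0, 0, 0], 1],
  [[0, 141, 1], [0, 0, 0], 1],
  [[0, 146, 1], [0, 0, 0], 1],
])

```text
time: 8.7
ee_pos: [0.4964, 0.1104, 0.1034]
tcp_rot: [180.0, -0.0, -179.5]
wrist_force: [-0.5, -0.5, -1.4]
opening: 0.0163
grasp_force: 59.7
```

>>> play_rows([
  [[0, 4, 0], [0, 0, 0], 1],
  [[0, 6, 0], [0, 0, 0], 1],
  [[0, 6, 0], [0, 0, 0], 1],
  [[0, 3, -20], [0, 0, 0], 1],
  [[0, -10, -60], [0, 0, 0], 1],
  [[0, -40, -100], [0, 0, 0], 1],
  [[0, -70, -100], [0, 0, 0], 1],
  [[0, -70, -100], [0, 0, 0], 1],
  [[0, -70, -100], [0, 0, 0], 1],
])

```text
time: 9.6
ee_pos: [0.497, 0.0391, 0.2033]
tcp_rot: [180.0, 0.0, -179.6]
wrist_force: [0.0, 0.3, -1.4]
opening: 0.016
grasp_force: 59.7
```

```bash
python3 - <<'E'
from h import *
p,d,T,W=wcloud("w4");x,y,h=W[...,0],W[...,1],W[...,2]
reg=(d>0)&(x>.43)&(x<.565)&(y<.22)&(y>-.06)
for lo,hi,l in((.04,.06,"bed+"),(.012,.038,"tray")): comps(W,reg&(h>lo)&(h<hi),l,60)
E
```

```text
9.6 [0.497  0.0391 0.2033] [ 179.99    0.   -179.64] F [ 0.   0.3 -1.4]
bed+ (array([4.398e+02, 3.060e+01, 1.200e+01, 1.595e+02, 4.000e-01]), 2786) 0.051 [315. 151.]
bed+ (array([ 5.578e+02, -1.720e+01,  1.260e+01,  6.050e+01,  4.000e-01]), 910) 0.0506 [256. 285.]
bed+ (array([556.1,  88.7,  46.4,  11.8,  89.7]), 656) 0.0506 [383. 284.]
tray (array([498. ,  69.8, 130.3, 260. ,   0.7]), 16128) 0.0296 [322. 213.]
tray (array([474.8, 132.8,  27.6,  21. ,   1.6]), 741) 0.0283 [426. 191.]
tray (array([527.8, 137.7,  21.9,  21.8,   0.7]), 676) 0.0304 [427. 247.]
```

View pics/w4.png

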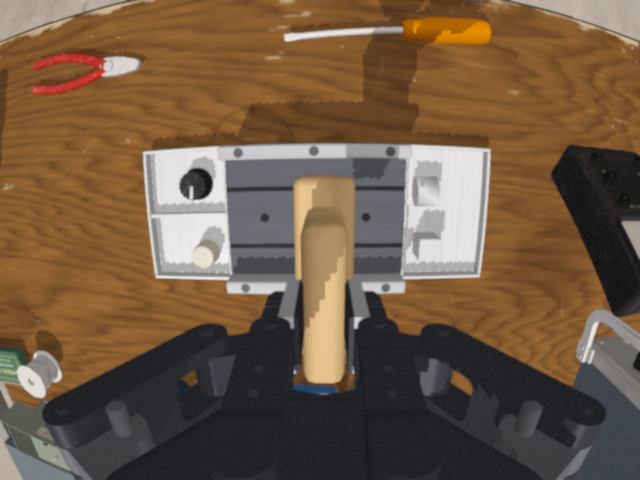

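Wrist view: both offcuts are in the empty tray, at (427,191) and (427,246), and the bed is clear. Carrying the brush to bare table right of the divided tray.

>>> play_rows([
  [[0, -10, 0], [0, 0, 0], 1],
  [[0, -35, 0], [0, 0, 0], 1],
  [[0, -70, 0], [0, 0, 0], 1],
  [[0, -105, 0], [0, 0, 0], 1],
  [[0, -140, 0], [0, 0, 0], 1],
  [[0, -175, 0], [0, 0, 0], 1],
  [[0, -210, 0], [0, 0, 0], 1],
  [[0, -245, 0], [0, 0, 0], 1],
  [[0, -275, 0], [0, 0, 0], 1],
  [[0, -290, 0], [0, 0, 0], 1],
  [[0, -290, 20], [0, 0, 0], 1],
  [[0, -290, 50], [0, 0, 0], 1],
  [[0, -290, 80], [0, 0, 0], 1],
  [[0, -290, 100], [0, 0, 0], 1],
  [[0, -290, 115], [0, 0, 0], 1],
  [[0, -290, 123], [0, 0, 0], 1],
  [[0, -290, 126], [0, 0, 0], 1],
  [[0, -290, 126], [0, 0, 0], 1],
  [[0, -290, 126], [0, 0, 0], 1],
])

```text
time: 11.55
ee_pos: [0.4999, -0.2505, 0.0784]
tcp_rot: [-180.0, 0.1, -179.5]
wrist_force: [0.2, -0.5, -0.7]
opening: 0.0162
grasp_force: 59.7
```

>>> play_rows([
  [[0, 0, 2], [0, 0, 0], 1],
  [[0, 0, 4], [0, 0, 0], 1],
  [[0, 0, 5], [0, 0, 0], 1],
  [[0, 0, 6], [0, 0, 0], 1],
  [[0, 0, 6.5], [0, 0, 0], 1],
  [[0, 0, 6.5], [0, 0, 0], 1],
  [[0, 0, 6.5], [0, 0, 0], 1],
])

```text
time: 12.25
ee_pos: [0.4994, -0.2503, 0.0716]
tcp_rot: [-180.0, 0.0, -179.5]
wrist_force: [-2.3, 1.4, 4.9]
opening: 0.0162
grasp_force: 60.6
```

Contact, about 6 N. Releasing and then rising.

>>> play_rows([
  [[0, 0, 0], [0, 0, 0], 0.6],
  [[0, 0, 0], [0, 0, 0], 0.4],
  [[0, 0, 0], [0, 0, 0], 0.2],
  [[0, 0, 0], [0, 0, 0], 0],
  [[0, 0, 0], [0, 0, 0], 0],
  [[0, 0, 0], [0, 0, 0], 0],
  [[0, 0, 0], [0, 0, 0], 0],
  [[0, 0, -10], [0, 0, 0], 0],
  [[0, 0, -30], [0, 0, 0], 0],
  [[0, 0, -60], [0, 0, 0], 0],
  [[0, 0, -100], [0, 0, 0], 0],
  [[0, 0, -140], [0, 0, 0], 0],
  [[0, 0, -140], [0, 0, 0], 0],
  [[0, 0, -140], [0, 0, 0], 0],
])

```text
time: 13.65
ee_pos: [0.4999, -0.2505, 0.2124]
tcp_rot: [-179.9, 0.1, -179.5]
wrist_force: [0.2, 0.0, -0.8]
opening: 0.0853
grasp_force: 0.0
```

```bash
python3 - <<'E'
from h import *
from workcell import camera
p,d,T,W=wcloud("w5");x,y,h=W[...,0],W[...,1],W[...,2]
reg=(d>0)&(abs(x-.5)<.09)&(abs(y+.25)<.06)
for lo,hi in((.08,.1),(.036,.055)): comps(W,reg&(h>lo)&(h<hi),"brush")
p,d=camera("scene");cv2.imwrite("pics/s5.png",p[:,:,::-1])
E
```

```text
13.65 [ 0.4999 -0.2505  0.2124] [-1.7993e+02  1.3000e-01 -1.7954e+02] F [ 0.2  0.  -0.8]
brush (array([ 5.012e+02, -2.503e+02,  7.250e+01,  1.740e+01,  1.000e-01]), 2078) 0.0881 [324. 226.]
brush (array([ 499.9, -250.3,   96.8,   30.6,    0.6]), 1637) 0.0439 [325. 202.]
```

View pics/s5.png

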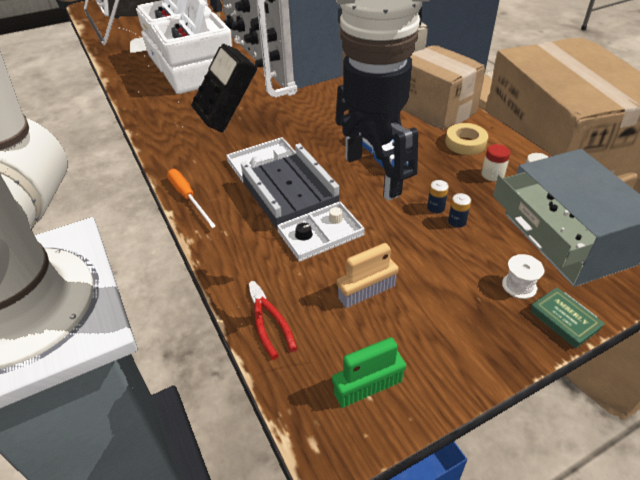

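The scene view shows the brush standing bristles down on bare table at (368,280), with the gripper clear above it. The bed is empty, and the knobs and the green brush haven't moved. Handing in.

```bash
python3 -c "
from workcell import workorder
print(workorder.job_done())"
```

```text
the job is handed in; nothing more can be done
None
```

Both offcuts are in the undivided scrap tray, and the brush stands released, bristles down, on the bare table; I handed the job in at about 14 s of robot time, and no verdict came back.

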